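Slide the spray can into its stall and bar it

ROBOT

A 6-joint arm with a two-finger parallel gripper is mounted at the origin on a cart in front of the work surface, level with it; the furniture and walls round the work are solid. World frame = base frame: x ahead of the robot, y to its left, z up, the work surface at z = 0. Lengths are in m, angles in rad, forces in N, time in s.
With the tool pointing down it reaches from about 0.225 to 0.875 m from the base axis. Payload 3.4 kg.
Tool frame: the origin (TCP) lies between the finger pads; the fingertips stand 11 mm ahead of it and the grasp point (between the pads) lies 8 mm behind it; z points along the fingers, y is the line along which they close (so a half turn about z gives the same grasp; the last joint's range is limited). The gripper opens to 85 mm and grips with 20 to 120 N. Pads are 22 mm wide; open, the fingers measure 114 mm over their backs; the gripper's body (76 mm by 85 mm) begins 54 mm behind the grasp point. The pads swing forward as they close: fully open they stand 13 mm farther back than shut.
Start: joints at [1.131, 0.276, 1.505, -0, 1.361, -0.121], TCP at [0.18, 0.546, 0.242] pointing down, gripper open.
Joint ranges: [-2.89, 2.89], [-0.75, 2.08], [0.22, 2.7], [-1.18, 4.32], [0.11, 2.71], [-2.7, 2.7]. Speed limits (rad/s): [2.57, 2.57, 3.14, 3.14, 3.14, 3.14].

INTERFACE

Orientations are given as a unit quaternion [w, x, y, z].
In Python, from rig import manip, imaging gives the robot as it stands. The module is installed in compiled form; this text tells all that it offers.
- The arm moves only by the tool jog_arm, never from a script. Its argument "deltas" is one flat list of numbers, 7 for each row, row after row: the turn, a rotation vector about the world's x, y, z in degrees, then the shift along the world's x, y, z in mm, then the opening, from 0 (shut) to 1 (fully open). In form: [ax, ay, az, tx, ty, tz, gripper, ax, ay, az, tx, ty, tz, gripper, ...]. A call has 1 to 20 rows; each row is the pose to reach, as a shift and turn from the pose commanded when the call began; what a row does not reach only later rows make up. A row lasts 1/10 s, in which the tool goes at most 50 mm and 8.59 degrees, less where a joint would pass 70% of its speed; a pose out of reach is approached as far as the arm can. A call with a gripper value outside its range is refused whole. The fingers move at their own pace and stop on an object; "grip_force" is the grip in N (left out, the last holds). Time passes only in rows, so rows that repeat a pose let the fingers close. It gives the time, the measured TCP pose, the force, the opening and the grip force at its end, in the units of the state.
- manip.get_state(): the state, without advancing time (a new reading comes with each control period).
- imaging.get_image(name): name is "side" or "top" or "wrist"; returns the picture (384x512x3 uint8, blue, green, red); there is no depth.
- imaging.calibration(name): a dict with "mtx" (3x3 intrinsics, pixels), "cam_to_world" (4x4, takes a point from camera to world coordinates). Camera axes: x right, y down, z forward; pixel columns grow to the right and rows downward; lengths in m; the calibration is good to about 2 mm. A picture is of the moment at which its call begins: read the wrist's pose just before it. calibration takes no time and is no camera call; for the wrist camera it gives the pose at the moment of the call.
- manip.sign_off(): hands the job in; it is judged then, once.
The state is a dict: "clock": time; "qpos": joint angles; "qd": joint speeds; "effort": joint torques, N m; "position": TCP position; "ee_rot": TCP orientation; "contact_force": force on the tool from outside, world axes, zero at the start; "moment": the same for the moment, N m; "width": finger opening in m; "gripper_force": force on a finger pad.
Only numpy, scipy, OpenCV 4.12 (cv2) and the standard library are available. Lean on these libraries where they do the work, as an engineer would, in place of code of your own. Each camera call takes 0.05 s, during which the arm holds its last target. There are 200 camera calls.

TASK

Push the spray can along the bench, low on its body so that it stays upright, all the way into the low wooden stall until it stands against the back board; then push the stall's keeper bar by its end fully across the mouth behind it. Only push, gently, with the fingers: do not grip or lift the can, do not let it lean over or fall, and leave the water bottle, the screw jar and the roll of tape where they are.

Things in the scene. Friction and masses are not known exactly. Their poses are not given: they have to be found in the camera images.
- spray_can: the can to put away: upright round red aerosol can with white cap, 53 mm diameter, 188 mm tall, straight side from the bench to 150 mm, about 0.33 kg, loose. Origin: centre of its underside; z up its axis. It starts in front of the stall.
- stall: low three-sided wooden stall fixed to the bench, no floor. Origin: on the bench, midway between the side boards; +x into the stall, +y left, z up. Inside y -55 to +55 mm; back board 50 mm high, inner face x = +40 mm (a can against it has its axis at x = +13); side boards 14 thick, 40 high. Place and yaw vary.
- keeper (a joint): wooden keeper bar, 10 mm thick, 18 high (z 12 to 30), 184 long along stall y, sliding along y in front of the mouth (stall x -64 to -54 mm). Value in m: 0 = fully across the mouth, at its stop; grows as it is drawn out to the right (-y). Starts at 0.134 to 0.146, its left end then at y -60 to -72 mm. Takes about 1.5 N to slide, stays where left.
- keeper_end (a point): centre of the outer face of the push plate on the bar's right end (plate 26 mm along stall x, 6 mm thick, z 6 to 36 mm), 21 mm above the bench. Push it in the stall's +y. With the bar home it lies at x = -59, y = -113 mm in the stall's frame.
- mouth (a point): middle of the stall's open mouth, on the bench, at stall x = -50 mm. Short cheeks beside the mouth reach to y = -97 and +87 mm, with steel staples for the bar standing out to x = -69 mm, 43 mm high.
- water_bottle: bystander: clear water bottle with a blue band, 66 mm diameter, 205 mm tall, loose. It and the screw jar trade places from run to run: one stands left of the stall, the other to the right and nearer the robot. Origin: centre of its underside.
- screw_jar: bystander: glass jar of screws with a metal lid, 66 mm diameter, 86 mm tall, loose. Origin: centre of its underside.
- masking_tape: bystander: roll of pale masking tape lying flat, 97 mm diameter, 36 mm tall, loose, to the left. Origin: centre of its underside.
Things that resemble listed ones, but are neither listed nor needed, are in the scene too. What is meant by the spray_can is not orange, and is the larger of those in its own colour.

How it is judged:
By the outcome, as a careful person would: the job done as asked, in the order asked, and still so for the second after the job is handed in, with the robot touching nothing.
It also fails if it takes over 69 s, if anything falls off the work surface, if the arm or the gripper's body presses on something with over 40 N, if the wrist force passes 120 N, or if a joint passes its speed limit or range.

## Working session

There is one attempt and no reset: what is moved stays moved. The work goes in short steps, Python scripts to look and compute and a tool call to move; the robot and the scene stay as the last step left them, time stands still between calls to the robot, and variables do not carry over. Pictures are saved under pics/ and viewed, at most 10 in all, crops included, and the job is handed in when it is done.

Besides the shell and the picture viewer there is one more tool, called after "Emit:" as name(argument=value, ...) on one line, values as JSON. jog_arm: Moves the arm, as the interface text tells. Its arguments: {"type":"object","properties":{"deltas":{"type":"array"},"grip_force":{"type":"number"}},"required":["deltas"]}

```bash
mkdir -p pics
python3 - <<'E'
from rig import manip, imaging
import cv2, numpy as np
for n in ["top","side"]:
    cv2.imwrite(f"pics/{n}0.png",imaging.get_image(n))
    c=imaging.calibration(n); print(n,np.round(c["mtx"],1).tolist(),np.round(c["cam_to_world"],3).tolist())
s=manip.get_state(); print(s)
E
```

```text
top [[468.1, 0.0, 250.9], [0.0, 468.1, 184.5], [0.0, 0.0, 1.0]] [[-0.009, -0.99, 0.141, 0.413], [-1.0, 0.008, -0.012, 0.11], [0.011, -0.141, -0.99, 1.145], [0.0, 0.0, 0.0, 1.0]]
side [[438.2, 0.0, 252.8], [0.0, 438.2, 188.8], [0.0, 0.0, 1.0]] [[0.999, 0.03, -0.022, 0.596], [0.036, -0.649, 0.76, -0.698], [0.008, -0.76, -0.65, 0.766], [0.0, 0.0, 0.0, 1.0]]
{'clock': 0.1, 'qpos': array([ 1.13099700e+00,  2.76515107e-01,  1.50603265e+00, -4.36608487e-06,
        1.36071055e+00, -1.20994668e-01]), 'qd': array([ 0.00030148, -0.00182144, -0.00250606,  0.00055339,  0.00060834,
        0.00092933]), 'effort': array([ 1.89320781e-03, -4.17703021e+01, -2.46403402e+01,  4.50442440e-04,
        5.87608825e-03,  2.67017623e-05]), 'position': array([0.18002491, 0.54559577, 0.24152529]), 'ee_rot': array([-2.28422769e-04,  1.58727636e-01,  9.87322057e-01, -8.00891815e-04]), 'contact_force': array([-0.41528714,  0.34468519, -0.18049627]), 'moment': array([ 0.01045102,  0.01634843, -0.05384376]), 'gripper_force': 0.0, 'width': 0.08526497220888245}
```

View pics/top0.png

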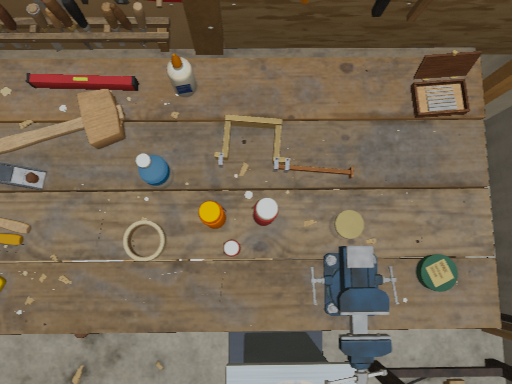

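View pics/side0.png

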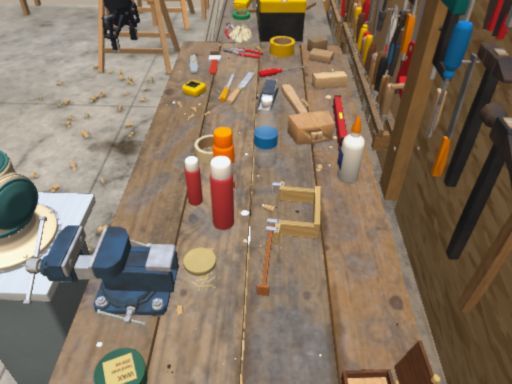

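The top view shows the large red can's cap at (265,208), with an orange can at (212,213) and a small red can at (231,248). The stall is at (227–280, 117–160), the keeper bar runs to its end at (351,171), the bottle is at (153,168), the jar lid at (350,224) and the tape at (144,240).

```bash
cat > h.py <<'E'
import numpy as np, cv2
from rig import manip, imaging
def proj(n,P):
    c=imaging.calibration(n); T=np.linalg.inv(c["cam_to_world"]); p=np.atleast_2d(P)@T[:3,:3].T+T[:3,3]
    q=p@c["mtx"].T; return q[:,:2]/q[:,2:]
def ray(n,uv,z):
    c=imaging.calibration(n); d=c["cam_to_world"][:3,:3]@np.linalg.inv(c["mtx"])@[*uv,1]; o=c["cam_to_world"][:3,3]
    return o+d*(z-o[2])/d[2]
E
python3 - <<'E'
import cv2
a=cv2.imread("pics/top0.png"); cv2.imwrite("pics/topc.png",cv2.resize(a[108:258,200:370],None,fx=4,fy=4,interpolation=cv2.INTER_CUBIC))
b=cv2.imread("pics/side0.png"); cv2.imwrite("pics/sidec.png",cv2.resize(b[140:305,175:335],None,fx=3.6,fy=3.6,interpolation=cv2.INTER_CUBIC))
E
```

```text
(no output)
```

View pics/topc.png

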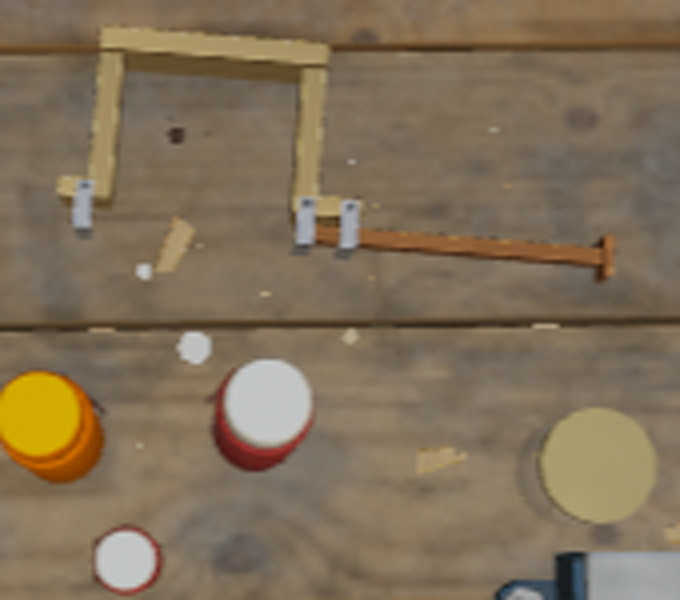

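View pics/sidec.png

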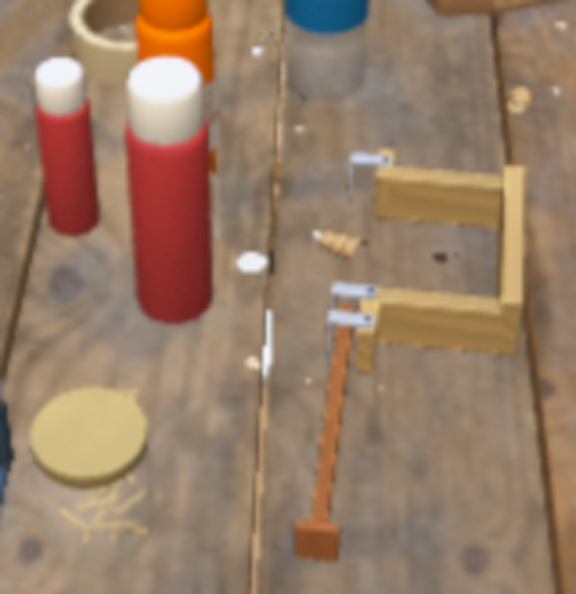

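The crops give me the features to fit. In the top crop the cap centre is at (268,402), the stall's outer back corners at (101,28) and (329,46), and the plate's outer top edge at (613,257). In the side crop the plate face centre is at (316,540) and the can's base at about (175,298).

Run:
```python
from h import *
from scipy.optimize import least_squares
t=lambda x,y:(200+(x-1.5)/4,108+(y-1.5)/4)
s=lambda x,y:(175+(x-1.3)/3.6,140+(y-1.3)/3.6)
obs=[("top",t(101,28),(40,1,69,50)),("top",t(329,46),(40,1,-69,50)),("top",t(110,200),(-50,0,55,40)),("top",t(294,212),(-50,0,-55,40)),("top",t(303,68),(40,0,-55,45)),("top",t(124,52),(40,0,55,45)),
("side",s(524,167),(40,1,69,50)),("side",s(517,352),(40,1,-69,0)),("side",s(500,302),(40,0,-69,50)),("side",s(505,170),(40,0,69,50))]
def W(p,m):
    x=m[0]/1e3+m[1]*p[3]; y=m[2]/1e3; c,d=np.cos(p[2]),np.sin(p[2])
    return [p[0]+c*x-d*y,p[1]+d*x+c*y,m[3]/1e3]
f=lambda p:np.concatenate([proj(n,W(p,m))[0]-uv for n,uv,m in obs])
r=least_squares(f,[.65,.1,0,.014],loss="soft_l1"); p=r.x
print("stall",p[:2],np.degrees(p[2]),p[3]); print(np.round(f(p).reshape(-1,2),1).tolist())
def loc(P):
    d=np.array(P[:2])-p[:2]; c,q=np.cos(p[2]),np.sin(p[2]); return np.round(1e3*np.array([c*d[0]+q*d[1],-q*d[0]+c*d[1]]),1)
for k,P in dict(can_cap=ray("top",t(268,402),.188),can_side=ray("side",s(175,298),0),can_sidecap=ray("side",s(167,80),.188),plate_top=ray("top",t(613,257),.036),plate_side=ray("side",s(316,540),.021),jar=ray("top",t(598,465),.086),bottle=ray("top",(153,170),.16),orange_cap=ray("side",(222,132),.13),small_cap=ray("side",s(60,75),.15),small_base=ray("side",s(73,222),0),tape=ray("top",(144,240),.036),mouth=W(p,(-50,0,0,0)),kend_home=W(p,(-59,0,-113,21))).items(): print(k,np.round(P,3),"stall:",loc(P))
```

```text
stall [0.681514   0.09377599] -4.822606198332825 0.013825702658114766
[[-0.1, -0.7], [-0.0, -0.9], [0.1, -0.4], [-0.2, 0.1], [0.2, -0.7], [-0.4, -0.2], [-0.6, 0.1], [-1.2, 2.0], [-0.3, 0.4], [-0.8, -1.2]]
can_cap [0.5   0.067 0.188] stall: [-179.   -42.4]
can_side [0.502 0.067 0.   ] stall: [-176.6  -41.3]
can_sidecap [0.504 0.066 0.188] stall: [-174.5  -42.7]
plate_top [ 0.599 -0.149  0.036] stall: [ -61.6 -249.2]
plate_side [ 0.602 -0.145  0.021] stall: [ -58.8 -244.8]
jar [ 0.472 -0.124  0.086] stall: [-190.9 -235. ]
bottle [0.586 0.306 0.16 ] stall: [-113.5  203.6]
orange_cap [0.486 0.273 0.13 ] stall: [-210.3  161.7]
small_cap [0.428 0.118 0.15 ] stall: [-254.5    3.1]
small_base [ 0.422  0.142 -0.   ] stall: [-262.8   25.7]
tape [0.441 0.349 0.036] stall: [-261.4  233.8]
mouth [0.632 0.098 0.   ] stall: [-50.   0.]
kend_home [ 0.613 -0.014  0.021] stall: [ -59. -113.]
```

Run:
```python
from h import *
from scipy.spatial.transform import Rotation as R
s=manip.get_state(); q=s["ee_rot"]; R0=R.from_quat(q,scalar_first=True)
psi,a=np.radians(5),np.radians(45)
z=np.array([np.cos(psi)*np.cos(a),np.sin(psi)*np.cos(a),-np.sin(a)]); y=np.array([-np.sin(psi),np.cos(psi),0]); 
Rt=R.from_matrix(np.c_[np.cross(y,z),y,z]); print(np.round((Rt*R0.inv()).as_rotvec(degrees=True),1))
print("R0",np.round(R0.as_matrix(),2).tolist())
t=lambda x,y:(200+(x-1.5)/4,108+(y-1.5)/4)
for n,uv in dict(orange=(57,440),small=(128,562)).items(): print(n,ray("top",t(*uv),0).round(3),ray("top",t(*uv),.12).round(3))
for uv in [(313,285),(325,250),(348,248)]: print(ray("top",uv,.1).round(3))
```

```text
[ -5.1 -45.   22.1]
R0 [[-0.95, 0.31, -0.0], [0.31, 0.95, -0.0], [0.0, -0.0, -1.0]]
orange [0.494 0.187 0.   ] [0.486 0.179 0.12 ]
small [0.42  0.144 0.   ] [0.419 0.141 0.12 ]
[ 0.338 -0.037  0.1  ]
[ 0.414 -0.065  0.1  ]
[ 0.417 -0.117  0.1  ]
```

Emit:
jog_arm(deltas=[0, 0, 0, 0, -20, 50, 0.41, 0, 0, 8, 20, -50, 100, 0.41, -1, -10, 12, 50, -100, 120, 0.41, -2, -18, 14, 80, -150, 120, 0.41, -2, -24, 16, 110, -200, 120, 0.41, -3, -30, 18, 140, -250, 120, 0.41, -4, -36, 20, 170, -300, 120, 0.41, -5, -45, 22, 200, -350, 120, 0.41, -5, -45, 22, 220, -400, 110, 0.41, -5, -45, 22, 240, -450, 90, 0.41, -5, -45, 22, 250, -491, 60, 0.41, -5, -45, 22, 250, -491, 60, 0.41, -5, -45, 22, 250, -491, 60, 0.41, -5, -45, 22, 250, -491, 60, 0.41, -5, -45, 22, 250, -491, 60, 0.41, -5, -45, 22, 250, -491, 60, 0.41], grip_force=20)

```text
clock: 1.7
position: [0.4301, 0.0533, 0.3014]
ee_rot: [0.382, -0.038, 0.923, 0.018]
contact_force: [-0.2, 0.3, -0.4]
width: 0.0348
gripper_force: 0.0
```

Emit:
jog_arm(deltas=[0, 0, 0, -5, 0, -30, 0.41, 0, 0, 0, -5, 0, -60, 0.41, 0, 0, 0, -5, 0, -90, 0.41, 0, 0, 0, -5, 0, -120, 0.41, 0, 0, 0, -5, 0, -150, 0.41, 0, 0, 0, -5, 0, -180, 0.41, 0, 0, 0, -5, 0, -205, 0.41, 0, 0, 0, -5, 0, -225, 0.41, 0, 0, 0, -5, 0, -240, 0.41, 0, 0, 0, -5, 0, -250, 0.41, 0, 0, 0, -5, 0, -254, 0.41, 0, 0, 0, -5, 0, -254, 0.41])

```text
clock: 2.9
position: [0.4131, 0.0746, 0.156]
ee_rot: [0.356, -0.036, 0.934, 0.012]
contact_force: [-0.1, -0.1, 0.3]
width: 0.0351
gripper_force: 0.0
```

Run:
```python
from h import *
a=imaging.get_image("side")[130:290,150:320]; b=imaging.get_image("wrist")
cv2.imwrite("pics/m1.png",np.hstack([cv2.resize(a,(400,376)),cv2.resize(b,(400,376))]))
```

```text
(no output)
```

View pics/m1.png

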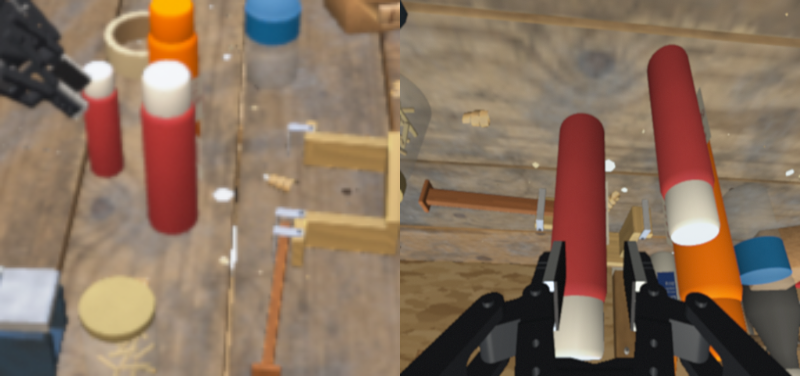

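The side view shows the gripper stuck high at left, with the fingertips near (80,95). The wrist view shows both red cans ahead of the fingers, which are at (555,270) and (635,270). The descent stalled, so I'll check the joints.

Run:
```python
from h import *
s=manip.get_state(); print(s["qpos"].round(3),s["position"],s["contact_force"])
```

```text
[-0.066 -0.126  2.488  1.026  0.107 -2.704] [0.4130552  0.07460076 0.15585329] [ 0.20360788 -0.49280073 -0.13229221]
```

```bash
cat > kin.py <<'E'
import numpy as np
from scipy.spatial.transform import Rotation as R
from scipy.optimize import least_squares
def fk(q,L,c=90,s6=1):
    d1,a2,L3,L6=L
    b=R.from_euler("z",q[0]); A=b*R.from_euler("y",q[1]); B=A*R.from_euler("y",q[2]); T=B*R.from_euler("ZYZ",[q[3],q[4],s6*q[5]+np.radians(c)])
    return np.array([0,0,d1])+A.apply([0,0,a2])+B.apply([0,0,L3])+T.apply([0,0,L6]),T
E
python3 - <<'E'
from kin import *
from rig import manip
s=manip.get_state()
D=[([1.130997,.276515,1.506033,0,1.360711,-.120995],[.18002491,.54559577,.24152529],[0,.1587,.9873,0]),(s["qpos"],s["position"],s["ee_rot"])]
f=lambda L:np.concatenate([fk(q,L)[0]-p for q,p,_ in D])
r=least_squares(f,[.2,.4,.4,.2]); print(r.x,f(r.x).round(4))
for c in (90,-90):
  for s6 in(1,-1): print(c,s6,[round(np.degrees((fk(q,r.x,c,s6)[1].inv()*R.from_quat(e,scalar_first=True)).magnitude()),1) for q,_,e in D])
E
```

```text
[-0.05659088  0.77435965  0.36914713  0.37943182] [ 0.0634 -0.0283 -0.0102  0.0009 -0.0672  0.0102]
90 1 [np.float64(0.1), np.float64(0.0)]
90 -1 [np.float64(13.9), np.float64(50.2)]
-90 1 [np.float64(180.0), np.float64(180.0)]
-90 -1 [np.float64(166.1), np.float64(129.8)]
```

```bash
sed -i 's/d1,a2,L3,L6=L/d1,a2,L3,L6,e=L/; s/A.apply(\[0,0,a2\])/A.apply([0,e,a2])/' kin.py
python3 - <<'E'
from kin import *
from rig import manip
s=manip.get_state()
D=[([1.130997,.276515,1.506033,0,1.360711,-.120995],[.18002491,.54559577,.24152529],[0,.1587,.9873,0]),(s["qpos"],s["position"],s["ee_rot"])]
f=lambda L:np.concatenate([fk(q,L)[0]-p for q,p,_ in D])
r=least_squares(f,[.2,.4,.4,.2,.07]); print(r.x,f(r.x).round(4))
E
```

```text
[-0.01844216  0.70884059  0.38600697  0.34090623  0.06997557] [-0.0005  0.0003 -0.0001  0.     -0.0006  0.0001]
```

Emit:
jog_arm(deltas=[0, 0, 0, 0, 0, 50, 0.41, 0, 0, 0, 0, 0, 100, 0.41, 0, 0, 0, 0, 0, 150, 0.41, 0, 0, 0, 0, 0, 200, 0.41, 0, 0, 0, 0, 0, 200, 0.41, 0, 0, 0, 0, 0, 200, 0.41, 0, 0, 0, 0, 0, 200, 0.41])

```text
clock: 3.7
position: [0.4157, 0.0743, 0.3644]
ee_rot: [0.363, -0.037, 0.931, 0.011]
contact_force: [-0.3, -0.4, 0.5]
width: 0.0352
gripper_force: 0.0
```

Run:
```python
from kin import *
from rig import manip
import pickle
s=manip.get_state(); print(s["qpos"].round(3),s["position"].round(3),s["ee_rot"].round(3))
D=[([1.130997,.276515,1.506033,0,1.360711,-.120995],[.18002491,.54559577,.24152529]),([-0.066,-0.126,2.488,1.026,0.107,-2.704],[.4130552,.07460076,.15585329]),(s["qpos"],s["position"])]
f=lambda L:np.concatenate([fk(q,L)[0]-p for q,p in D])
r=least_squares(f,[.2,.4,.4,.2,.07]); print(r.x,f(r.x).round(4))
```

```text
[-0.067 -0.394  2.044  0.134  0.759 -1.778] [0.416 0.074 0.364] [ 0.363 -0.037  0.931  0.011]
[0.09170581 0.58265481 0.41384068 0.3125475  0.07190005] [-0.0053 -0.0054  0.0112  0.0165 -0.0023 -0.0136 -0.0119 -0.0005  0.0024]
```

```bash
python3 - <<'E'
t=open("kin.py").read()
t=t.replace("d1,a2,L3,L6,e=L","d1,a2,L3,L6,e,a1,a3=L").replace("np.array([0,0,d1])","b.apply([a1,0,d1])").replace("B.apply([0,0,L3])","B.apply([a3,0,L3])")
open("kin.py","w").write(t)
E
python3 - <<'E'
from kin import *
from rig import manip
s=manip.get_state()
D=[([1.130997,.276515,1.506033,0,1.360711,-.120995],[.18002491,.54559577,.24152529]),([-0.066,-0.126,2.488,1.026,0.107,-2.704],[.4130552,.07460076,.15585329]),(s["qpos"],s["position"])]
for fix in ([],[5],[6],[5,6]):
  m=np.ones(7); m[[i for i in (5,6) if i not in fix]]=0
  f=lambda L:np.concatenate([fk(q,L*m)[0]-p for q,p in D]+[.003*(L-[.2,.4,.4,.2,.07,0,0])])
  r=least_squares(f,[.2,.4,.4,.2,.07,0,0]); print(fix,(r.x*m).round(4),(1e3*f(r.x)[:9]).round(1))
E
```

```text
[] [0.0917 0.5826 0.4138 0.3125 0.0719 0.     0.    ] [ -5.3  -5.4  11.2  16.5  -2.3 -13.6 -11.9  -0.5   2.4]
[5] [0.0916 0.552  0.3959 0.2841 0.0736 0.027  0.    ] [ -6.4  -3.7  13.8  15.9  -3.1 -10.2 -10.1  -1.5  -3.6]
[6] [0.1367 0.6297 0.421  0.3536 0.0694 0.     0.0602] [ 0. -0. -0. -0.  0. -0.  0. -0.  0.]
[5, 6] [1.367e-01 6.296e-01 4.210e-01 3.534e-01 6.940e-02 1.000e-04 6.020e-02] [-0. -0.  0.  0.  0. -0.  0. -0. -0.]
```

```bash
cat >> kin.py <<'E'
L=[.1367,.6297,.421,.3535,.0694,0,.0602]
lo=np.array([-2.89,-.75,.22,-1.18,.11,-2.7])+.04; hi=np.array([2.89,2.08,2.7,4.32,2.71,2.7])-.04
def tgt(psi,a,flip):
    psi,a=np.radians([psi,a]); z=np.array([np.cos(psi)*np.cos(a),np.sin(psi)*np.cos(a),-np.sin(a)]); y=np.array([-np.sin(psi),np.cos(psi),0])*(-1 if flip else 1)
    return R.from_matrix(np.c_[np.cross(y,z),y,z])
def ik(p,T,seed):
    def f(q):
        x,A=fk(q,L); return np.r_[(x-p)*3,(T.inv()*A).as_rotvec()]
    r=least_squares(f,np.clip(seed,lo+.01,hi-.01),bounds=(lo,hi)); return r.x,np.abs(r.fun).max()
E
cat > grid.py <<'E'
from kin import *
cans=[(.472,.060),(.502,.067),(.545,.082),(.586,.097),(.64,.095),(.6945,.0927)]
for flip in (0,1):
  for a in (35,45,52):
    for psi in (-30,-15,0,15,30,45):
      out=[]
      for c in cans:
        h=np.radians(psi); p=np.array([c[0]-.034*np.cos(h),c[1]-.034*np.sin(h),.046]); best=None
        for s4 in (0.,1.5,3.):
          q,e=ik(p,tgt(psi,a,flip),[0,.3,2,s4,.5,(1.5 if flip else -1.5)-s4])
          if e<2e-3 : best=q; break
        out.append("-----------" if best is None else "%5.2f/%.2f/%5.2f"%tuple(best[3:]))
      print(flip,a,psi,*out)
E
timeout 500 python3 grid.py
```

```text
0 35 -30 ----------- ----------- ----------- ----------- ----------- -----------
0 35 -15 ----------- ----------- ----------- ----------- ----------- -----------
0 35 0 ----------- ----------- ----------- ----------- ----------- -----------
0 35 15 ----------- ----------- ----------- ----------- ----------- -----------
0 35 30 ----------- ----------- ----------- ----------- ----------- -----------
0 35 45 ----------- ----------- ----------- ----------- ----------- -----------
0 45 -30 ----------- ----------- ----------- ----------- ----------- -----------
0 45 -15 ----------- ----------- ----------- ----------- ----------- -----------
0 45 0 ----------- ----------- ----------- ----------- ----------- -----------
0 45 15 ----------- ----------- ----------- ----------- ----------- -----------
0 45 30 ----------- ----------- ----------- ----------- ----------- -----------
0 45 45 ----------- ----------- ----------- ----------- ----------- -----------
0 52 -30 ----------- ----------- ----------- ----------- ----------- -----------
0 52 -15 ----------- ----------- ----------- ----------- 
[... 1455 characters left out ...]
1.19  1.41/0.79/-1.12  1.44/0.76/-1.04  1.46/0.73/-0.95  1.41/0.72/-0.83  1.35/0.72/-0.70
1 52 -30 ----------- ----------- ----------- ----------- ----------- -----------
1 52 -15  3.99/0.40/-1.98  4.07/0.37/-2.06  4.23/0.34/-2.22 ----------- ----------- -----------
1 52 0  3.07/0.38/-1.54  3.12/0.34/-1.56  3.24/0.27/-1.63  3.38/0.22/-1.74  3.42/0.15/-1.79 -----------
1 52 15  2.24/0.45/-1.21  2.25/0.41/-1.15  2.26/0.35/-1.08  2.24/0.29/-0.99  2.04/0.25/-0.78  1.77/0.22/-0.49
1 52 30  1.64/0.56/-1.01  1.65/0.53/-0.94  1.65/0.49/-0.84  1.62/0.45/-0.73  1.50/0.44/-0.56  1.36/0.44/-0.39
1 52 45  1.24/0.70/-0.91  1.25/0.68/-0.85  1.26/0.65/-0.75  1.25/0.63/-0.66  1.18/0.64/-0.54  1.11/0.65/-0.42
```

```bash
cat > chk.py <<'E'
from kin import *
from rig import manip
s=manip.get_state(); q=s["qpos"]; R0=R.from_quat(s["ee_rot"],scalar_first=True)
u=lambda c,psi,d:(c[0]-d*np.cos(np.radians(psi)),c[1]-d*np.sin(np.radians(psi)))
can=(.502,.067)
q=np.array(q);q[5]+=np.pi
A,P=50,22
w=[(.415,.05,.364,5,46),(.415,.05,.364,P,A)]+[(*u(can,P,.060),z,P,A) for z in (.3,.24,.18,.12,.08,.046)]+[(*u(can,P,.034),.046,P,A)]+[(*u(c,p,.034),.046,p,A) for c,p in (((.545,.084),22),((.586,.098),20),((.64,.096),15),((.6945,.0927),12))]
for k in w:
    T=tgt(k[3],k[4],1); q,e=ik(np.array(k[:3]),T,q)
    print(np.round(k,3),q.round(2),round(e,4),(T*R0.inv()).as_rotvec(degrees=True).round(1))
E
python3 chk.py
python3 - <<'E'
from h import *
print([ray("side",(175,242),z).round(3).tolist() for z in (.08,.12,.16)],[ray("side",(98,243),z).round(3).tolist() for z in (.08,.12,.16)], [ray("top",(348,248),z).round(3).tolist() for z in (.08,.12,.16)])
E
```

```text
[ 0.415  0.05   0.364  5.    46.   ] [-0.25 -0.42  2.07  0.33  0.78  1.09] 0.0 [ 122.8    9.7 -130.9]
[ 0.415  0.05   0.364 22.    50.   ] [-0.51 -0.36  2.    0.6   1.09  0.5 ] 0.0 [ 108.    24.9 -124.9]
[4.46e-01 4.50e-02 3.00e-01 2.20e+01 5.00e+01] [-0.46 -0.25  2.11  0.66  0.9   0.4 ] 0.0 [ 108.    24.9 -124.9]
[4.46e-01 4.50e-02 2.40e-01 2.20e+01 5.00e+01] [-0.46 -0.19  2.23  0.78  0.76  0.24] 0.0 [ 108.    24.9 -124.9]
[4.46e-01 4.50e-02 1.80e-01 2.20e+01 5.00e+01] [-0.46 -0.09  2.35  0.98  0.62 -0.02] 0.0 [ 108.    24.9 -124.9]
[4.46e-01 4.50e-02 1.20e-01 2.20e+01 5.00e+01] [-0.46  0.04  2.46  1.34  0.52 -0.46] 0.0 [ 108.    24.9 -124.9]
[4.46e-01 4.50e-02 8.00e-02 2.20e+01 5.00e+01] [-0.46  0.17  2.54  1.69  0.51 -0.86] 0.0 [ 108.    24.9 -124.9]
[4.46e-01 4.50e-02 4.60e-02 2.20e+01 5.00e+01] [-0.46  0.29  2.6   2.    0.56 -1.21] 0.0 [ 108.    24.9 -124.9]
[4.7e-01 5.4e-02 4.6e-02 2.2e+01 5.0e+01] [-0.39  0.3   2.55  2.03  0.52 -1.16] 0.0 [ 108.    24.9 -124.9]
[5.13e-01 7.10e-02 4.60e-02 2.20e+01 5.00e+01] [-0.28  0.33  2.45  2.06  0.46 -1.07] 0.0 [ 108.    24.9 -124.9]
[5.54e-01 8.60e-02 4.60e-02 2.00e+01 5.00e+01] [-0.18  0.36  2.37  2.13  0.39 -1.01] 0.0 [ 109.3   23.2 -126.1]
[6.07e-01 8.70e-02 4.60e-02 1.50e+01 5.00e+01] [-0.11  0.39  2.27  2.23  0.3  -0.97] 0.0 [ 112.3   18.8 -129.2]
[6.61e-01 8.60e-02 4.60e-02 1.20e+01 5.00e+01] [-0.07  0.44  2.15  2.19  0.22 -0.85] 0.0 [ 114.1   16.  -131. ]
[[0.416, -0.075, 0.08], [0.426, -0.111, 0.12], [0.437, -0.148, 0.16]] [[0.255, -0.085, 0.08], [0.275, -0.121, 0.12], [0.295, -0.156, 0.16]] [[0.418, -0.121, 0.08], [0.417, -0.112, 0.12], [0.417, -0.104, 0.16]]
```

Emit:
jog_arm(deltas=[27, 1.9, -29.4, 0, 0, 0, 0.41, 27, 1.9, -29.4, 0, 0, 0, 0.41, 27, 1.9, -29.4, 0, 0, 0, 0.41, 27, 1.9, -29.4, 0, 0, 0, 0.41, 27, 1.9, -29.4, 0, 0, 0, 0.41, 54, 3.8, -58.9, 0, 0, 0, 0.41, 54, 3.8, -58.9, 0, 0, 0, 0.41, 54, 3.8, -58.9, 0, 0, 0, 0.41, 54, 3.8, -58.9, 0, 0, 0, 0.41, 54, 3.8, -58.9, 0, 0, 0, 0.41, 81, 5.6, -88.3, 0, 0, 0, 0.41, 81, 5.6, -88.3, 0, 0, 0, 0.41, 81, 5.6, -88.3, 0, 0, 0, 0.41, 81, 5.6, -88.3, 0, 0, 0, 0.41, 81, 5.6, -88.3, 0, 0, 0, 0.41, 108, 7.5, -117.8, 0, 0, 0, 0.41, 108, 7.5, -117.8, 0, 0, 0, 0.41, 108, 7.5, -117.8, 0, 0, 0, 0.41, 108, 7.5, -117.8, 0, 0, 0, 0.41, 108, 7.5, -117.8, 0, 0, 0, 0.41])

```text
clock: 5.7
position: [0.4128, 0.0747, 0.3553]
ee_rot: [0.051, 0.908, 0.195, 0.366]
contact_force: [0.2, 0.2, -0.7]
width: 0.0353
gripper_force: 0.0
```

```bash
sed -i 's/q\[5\]+=np.pi/print(q.round(2),s["position"].round(4))/; s/R.from_quat(s\["ee_rot"\],scalar_first=True)/fk(q,L)[1]/' chk.py; python3 chk.py
```

```text
[-0.08 -0.4   2.08  0.16  0.72  1.  ] [0.4128 0.0747 0.3553]
[ 0.415  0.05   0.364  5.    46.   ] [-0.25 -0.42  2.07  0.33  0.78  1.09] 0.0 [ 13.8   0.5 -13.7]
[ 0.415  0.05   0.364 22.    50.   ] [-0.51 -0.36  2.    0.6   1.09  0.5 ] 0.0 [12.1  6.3  2.8]
[4.46e-01 4.50e-02 3.00e-01 2.20e+01 5.00e+01] [-0.46 -0.25  2.11  0.66  0.9   0.4 ] 0.0 [12.1  6.3  2.8]
[4.46e-01 4.50e-02 2.40e-01 2.20e+01 5.00e+01] [-0.46 -0.19  2.23  0.78  0.76  0.24] 0.0 [12.1  6.3  2.8]
[4.46e-01 4.50e-02 1.80e-01 2.20e+01 5.00e+01] [-0.46 -0.09  2.35  0.98  0.62 -0.02] 0.0 [12.1  6.3  2.8]
[4.46e-01 4.50e-02 1.20e-01 2.20e+01 5.00e+01] [-0.46  0.04  2.46  1.34  0.52 -0.46] 0.0 [12.1  6.3  2.8]
[4.46e-01 4.50e-02 8.00e-02 2.20e+01 5.00e+01] [-0.46  0.17  2.54  1.69  0.51 -0.86] 0.0 [12.1  6.3  2.8]
[4.46e-01 4.50e-02 4.60e-02 2.20e+01 5.00e+01] [-0.46  0.29  2.6   2.    0.56 -1.21] 0.0 [12.1  6.3  2.8]
[4.7e-01 5.4e-02 4.6e-02 2.2e+01 5.0e+01] [-0.39  0.3   2.55  2.03  0.52 -1.16] 0.0 [12.1  6.3  2.8]
[5.13e-01 7.10e-02 4.60e-02 2.20e+01 5.00e+01] [-0.28  0.33  2.45  2.06  0.46 -1.07] 0.0 [12.1  6.3  2.8]
[5.54e-01 8.60e-02 4.60e-02 2.00e+01 5.00e+01] [-0.18  0.36  2.37  2.13  0.39 -1.01] 0.0 [12.2  6.1  0.8]
[6.07e-01 8.70e-02 4.60e-02 1.50e+01 5.00e+01] [-0.11  0.39  2.27  2.23  0.3  -0.97] 0.0 [12.5  5.5 -4.2]
[6.61e-01 8.60e-02 4.60e-02 1.20e+01 5.00e+01] [-0.07  0.44  2.15  2.19  0.22 -0.85] 0.0 [12.6  5.2 -7.2]
```

Emit:
jog_arm(deltas=[6, 3, 1.4, 10, -10, 0, 0.41, 12.1, 6.3, 2.8, 20, -20, -20, 0.41, 12.1, 6.3, 2.8, 33, -30, -40, 0.41, 12.1, 6.3, 2.8, 33, -30, -55, 0.41, 12.1, 6.3, 2.8, 33, -30, -75, 0.41, 12.1, 6.3, 2.8, 33, -30, -95, 0.41, 12.1, 6.3, 2.8, 33, -30, -115, 0.41, 12.1, 6.3, 2.8, 33, -30, -135, 0.41, 12.1, 6.3, 2.8, 33, -30, -155, 0.41, 12.1, 6.3, 2.8, 33, -30, -175, 0.41, 12.1, 6.3, 2.8, 33, -30, -195, 0.41, 12.1, 6.3, 2.8, 33, -30, -210, 0.41, 12.1, 6.3, 2.8, 33, -30, -225, 0.41, 12.1, 6.3, 2.8, 33, -30, -240, 0.41, 12.1, 6.3, 2.8, 33, -30, -255, 0.41, 12.1, 6.3, 2.8, 33, -30, -270, 0.41, 12.1, 6.3, 2.8, 33, -30, -285, 0.41, 12.1, 6.3, 2.8, 33, -30, -300, 0.41, 12.1, 6.3, 2.8, 33, -30, -309, 0.41, 12.1, 6.3, 2.8, 33, -30, -309, 0.41])

```text
clock: 7.7
position: [0.4456, 0.0446, 0.0451]
ee_rot: [-0.065, 0.923, 0.181, 0.335]
contact_force: [-0.1, -0.7, -0.1]
width: 0.0348
gripper_force: 0.0
```

Run:
```python
from h import *
print(manip.get_state()["qpos"].round(2))
a=imaging.get_image("side")[130:290,130:300]; b=imaging.get_image("top")[150:300,210:370]
cv2.imwrite("pics/m2.png",np.hstack([cv2.resize(a,(400,376)),cv2.resize(b,(400,376))]))
```

```text
[-0.47  0.29  2.6   2.    0.56 -1.21]
```

View pics/m2.png

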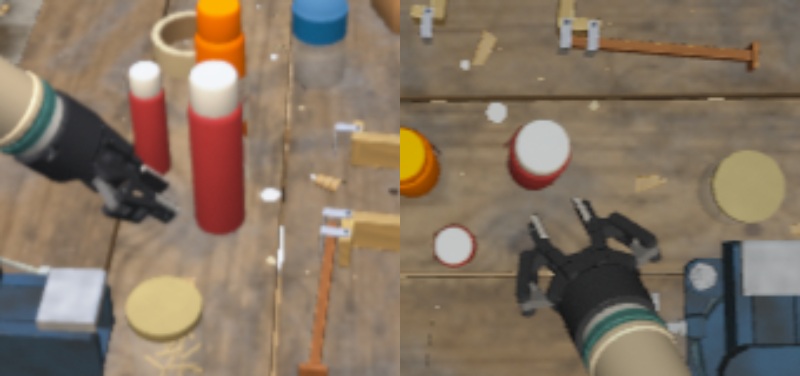

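The side view shows the gripper tilted and low, with its tips at (175,215) just behind the can's base. In the top view the tips at (540,220) and (580,205) point at the can, clear of the small can and the vise. Now the first push leg.

Emit:
jog_arm(deltas=[0, 0, 0, 5, 2, 0, 0.41, 0, 0, 0, 11, 4, 0, 0.41, 0, 0, 0, 16, 6, 0, 0.41, 0, 0, 0, 21, 8, 0, 0.41, 0, 0, 0, 25, 10, 0, 0.41, 0, 0, 0, 29, 12, 0, 0.41, 0, 0, 0, 33, 13, 0, 0.41, 0, 0, 0, 38, 15, 0, 0.41, 0, 0, 0, 43, 17, 0, 0.41, 0, 0, 0, 49, 19, 0, 0.41, 0, 0, 0, 55, 21, 0, 0.41, 0, 0, 0, 61, 23, 0, 0.41, 0, 0, 0, 67, 25, 0, 0.41, 0, 0, 0, 73, 27, 0, 0.41, 0, 0, 0, 79, 30, 0, 0.41, 0, 0, 0, 85, 32, 0, 0.41, 0, 0, 0, 91, 35, 0, 0.41, 0, 0, 0, 98, 37, 0, 0.41, 0, 0, 0, 104, 39, 0, 0.41, 0, 0, 0, 109, 41, 0, 0.41])

```text
clock: 9.8
position: [0.5557, 0.0859, 0.0466]
ee_rot: [-0.064, 0.922, 0.182, 0.336]
contact_force: [-1.4, -1.7, 0.1]
width: 0.035
gripper_force: 1.4
```

Run:
```python
from h import *
s=manip.get_state(); print(s["qpos"].round(2))
a=imaging.get_image("side")[130:290,150:320]; b=imaging.get_image("top")[100:250,200:360]
cv2.imwrite("pics/m3.png",np.hstack([cv2.resize(a,(400,376)),cv2.resize(b,(400,376))]))
```

```text
[-0.2   0.36  2.36  2.03  0.41 -0.97]
```

View pics/m3.png

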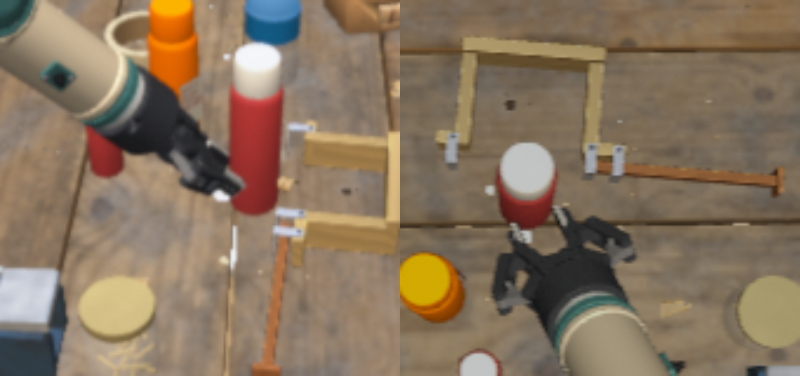

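The side view shows the can upright in the finger cradle. The top view shows its cap at (527,168), centred in front of the mouth between the staples at (452,150) and (591,157). Next, straight in.

Emit:
jog_arm(deltas=[0, 0, -0.5, 4, 0, 0, 0.41, 0, 0, -1, 9, 0, 0, 0.41, 0, 0, -1.5, 14, 0, 0, 0.41, 0, 0, -2, 20, 0, 0, 0.41, 0, 0, -2.5, 26, 0, 0, 0.41, 0, 0, -3, 32, 0, 0, 0.41, 0, 0, -3.5, 38, 0, 0, 0.41, 0, 0, -4, 44, 0, 0, 0.41, 0, 0, -5, 50, 0, 0, 0.41, 0, 0, -6, 56, 0, 0, 0.41, 0, 0, -7, 62, 0, 0, 0.41, 0, 0, -8, 67, 0, 0, 0.41, 0, 0, -9, 72, 0, 0, 0.41, 0, 0, -10, 77, 0, 0, 0.41, 0, 0, -10, 82, 0, 0, 0.41, 0, 0, -10, 86, 0, 0, 0.41, 0, 0, -10, 90, 0, 0, 0.41, 0, 0, -10, 93, 0, 0, 0.41, 0, 0, -10, 96, 0, 0, 0.41, 0, 0, -10, 98, 0, 0, 0.41])

```text
clock: 11.9
position: [0.6534, 0.0856, 0.0466]
ee_rot: [-0.035, 0.934, 0.101, 0.34]
contact_force: [-2.5, 0.4, 1.8]
width: 0.0347
gripper_force: 1.4
```

Not at the board yet. I'll creep forward until the force rises.

Emit:
jog_arm(deltas=[0, 0, 0, 2, 0, 0, 0.41, 0, 0, 0, 4, 0, 0, 0.41, 0, 0, 0, 6, 0, 0, 0.41, 0, 0, 0, 7, 0, 0, 0.41, 0, 0, 0, 7, 0, 0, 0.41])

```text
clock: 12.4
position: [0.6603, 0.0858, 0.0466]
ee_rot: [-0.035, 0.934, 0.101, 0.34]
contact_force: [-0.5, -0.3, 1.3]
width: 0.0352
gripper_force: 1.1
```

Run:
```python
from h import *
s=manip.get_state(); print(s["qpos"].round(2))
a=imaging.get_image("side")[100:260,200:370]; b=imaging.get_image("top")[80:230,190:350]
cv2.imwrite("pics/m4.png",np.hstack([cv2.resize(a,(400,376)),cv2.resize(b,(400,376))]))
```

```text
[-0.07  0.44  2.16  2.19  0.22 -0.85]
```

View pics/m4.png

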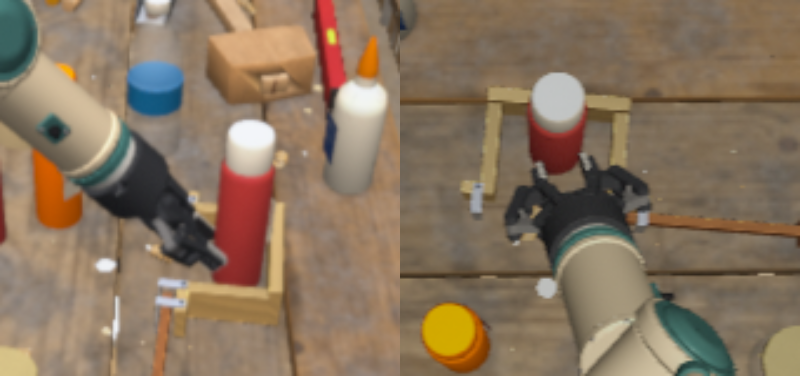

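The can stands upright inside the stall, at (245,200) in the side view, with the fingers at its base and only a few millimetres left to the board. I'll creep further in 1.5 mm steps.

Emit:
jog_arm(deltas=[0, 0, 0, 1.5, 0, 0, 0.41, 0, 0, 0, 3, 0, 0, 0.41, 0, 0, 0, 3, 0, 0, 0.41])

```text
clock: 12.8
position: [0.6634, 0.0858, 0.0467]
ee_rot: [-0.035, 0.934, 0.101, 0.341]
contact_force: [-2.1, 0.1, 0.4]
width: 0.0348
gripper_force: 1.2
```

Emit:
jog_arm(deltas=[0, 0, 0, 1.5, 0, 0, 0.41, 0, 0, 0, 3, 0, 0, 0.41, 0, 0, 0, 3, 0, 0, 0.41])

```text
clock: 13.1
position: [0.6659, 0.0858, 0.0464]
ee_rot: [-0.035, 0.934, 0.101, 0.34]
contact_force: [-3.2, 0.3, 1.4]
width: 0.0348
gripper_force: 1.5
```

Emit:
jog_arm(deltas=[0, 0, 0, 1.5, 0, 0, 0.41, 0, 0, 0, 3, 0, 0, 0.41, 0, 0, 0, 3, 0, 0, 0.41])

```text
clock: 13.4
position: [0.6666, 0.0858, 0.0458]
ee_rot: [-0.035, 0.935, 0.101, 0.339]
contact_force: [-12.2, -1.1, 7.2]
width: 0.0351
gripper_force: 6.5
```

Contact with the back board is confirmed by the rise to 12 N. Retreat straight back, then up.

Emit:
jog_arm(deltas=[0, 0, 0, -3, 0, 0, 0.41, 0, 0, 0, -8, 0, 0, 0.41, 0, 0, 0, -16, 0, 0, 0.41, 0, 0, 0, -26, 1, 0, 0.41, 0, 0, 0, -38, 1, 0, 0.41, 0, 0, 0, -50, 1, 0, 0.41, 0, 0, 0, -62, 1, 0, 0.41, 0, 0, 0, -74, 1, 0, 0.41, 0, 0, 0, -86, 1, 0, 0.41, 0, 0, 0, -95, 1, 0, 0.41, 0, 0, 0, -100, 1, 0, 0.41, 0, 0, 0, -100, 1, 20, 0.41, 0, 0, 0, -100, 0, 40, 0.41, 0, 0, 0, -100, -5, 65, 0.41, 0, 0, 0, -100, -10, 90, 0.41, 0, 0, 0, -100, -15, 115, 0.41, 0, 0, 0, -100, -20, 140, 0.2, 0, 0, 0, -100, -20, 165, 0, 0, 0, 0, -100, -20, 190, 0, 0, 0, 0, -100, -20, 190, 0])

```text
clock: 15.4
position: [0.5685, 0.0688, 0.2302]
ee_rot: [-0.038, 0.935, 0.102, 0.339]
contact_force: [1.3, 2.5, -0.3]
width: -0.0001
gripper_force: 0.0
```

```bash
cat > chk2.py <<'E'
from kin import *
from h import imaging
import cv2
from rig import manip
s=manip.get_state(); q=np.array(s["qpos"]); print(q.round(2),s["position"].round(4),s["width"]); R0=fk(q,L)[1]; p0=s["position"]
w=[(.566,.066,.236,12,60),(.57,.02,.27,0,75),(.58,-.08,.27,-4.8,90),(.599,-.185,.27,-4.8,90),(.599,-.185,.026,-4.8,90),(.612,-.028,.026,-4.8,90)]
for k in w:
    T=tgt(k[3],k[4],1); q,e=ik(np.array(k[:3]),T,q)
    print(np.round(k,3),q.round(2),round(e,4),(T*R0.inv()).as_rotvec(degrees=True).round(1),(1e3*(np.array(k[:3])-p0)).round())
cv2.imwrite("pics/top5.png",imaging.get_image("top"))
E
python3 chk2.py
```

```text
[-0.15  0.01  2.09  0.57  0.44  0.76] [0.5685 0.0688 0.2302] -5.104743112935385e-05
[ 0.566  0.066  0.236 12.    60.   ] [-0.1   0.04  1.94  0.25  0.67  1.1 ] 0.0 [-2.2  9.6 -0.5] [-3. -3.  6.]
[5.7e-01 2.0e-02 2.7e-01 0.0e+00 7.5e+01] [-0.1   0.12  1.67  0.03  1.09  1.46] 0.0 [ -2.8  24.7 -12.3] [  1. -49.  40.]
[ 5.8e-01 -8.0e-02  2.7e-01 -4.8e+00  9.0e+01] [-0.26  0.28  1.43  0.    1.43  1.4 ] 0.0 [ -2.8  39.9 -16.6] [  11. -149.   40.]
[ 0.599 -0.185  0.27  -4.8   90.   ] [-0.41  0.34  1.34  0.    1.46  1.24] 0.0 [ -2.8  39.9 -16.6] [  30. -254.   40.]
[ 5.99e-01 -1.85e-01  2.60e-02 -4.80e+00  9.00e+01] [-0.41  0.53  1.67 -0.    0.93  1.24] 0.0 [ -2.8  39.9 -16.6] [  30. -254. -204.]
[ 6.12e-01 -2.80e-02  2.60e-02 -4.80e+00  9.00e+01] [-0.16  0.52  1.71  0.    0.92  1.5 ] 0.0 [ -2.8  39.9 -16.6] [  43.  -97. -204.]
```

Emit:
jog_arm(deltas=[-2, 7, -3, 0, -15, 20, 0, -2.8, 14, -6, 0, -45, 40, 0, -2.8, 21, -9, 2, -75, 40, 0, -2.8, 28, -12, 5, -110, 40, 0, -2.8, 35, -15, 11, -150, 40, 0, -2.8, 39.9, -16.6, 17, -190, 40, 0, -2.8, 39.9, -16.6, 24, -225, 40, 0, -2.8, 39.9, -16.6, 30, -250, 40, 0, -2.8, 39.9, -16.6, 30, -256, 20, 0, -2.8, 39.9, -16.6, 30, -256, -10, 0, -2.8, 39.9, -16.6, 30, -256, -40, 0, -2.8, 39.9, -16.6, 30, -256, -70, 0, -2.8, 39.9, -16.6, 30, -256, -100, 0, -2.8, 39.9, -16.6, 30, -256, -130, 0, -2.8, 39.9, -16.6, 30, -256, -155, 0, -2.8, 39.9, -16.6, 30, -256, -175, 0, -2.8, 39.9, -16.6, 30, -256, -190, 0, -2.8, 39.9, -16.6, 30, -256, -200, 0, -2.8, 39.9, -16.6, 30, -256, -204, 0, -2.8, 39.9, -16.6, 30, -256, -204, 0])

```text
clock: 17.45
position: [0.6, -0.1872, 0.027]
ee_rot: [0.001, 0.999, -0.041, 0.003]
contact_force: [-0.2, -1.0, -0.2]
width: -0.0001
gripper_force: 0.0
```

Run:
```python
from h import *
s=manip.get_state(); print(s["qpos"].round(2))
a=imaging.get_image("side")[120:320,190:400]; b=imaging.get_image("top")[80:240,220:390]
cv2.imwrite("pics/m6.png",np.hstack([cv2.resize(a,(400,376)),cv2.resize(b,(400,376))]))
```

```text
[-0.41  0.53  1.67  0.    0.93  1.24]
```

View pics/m6.png

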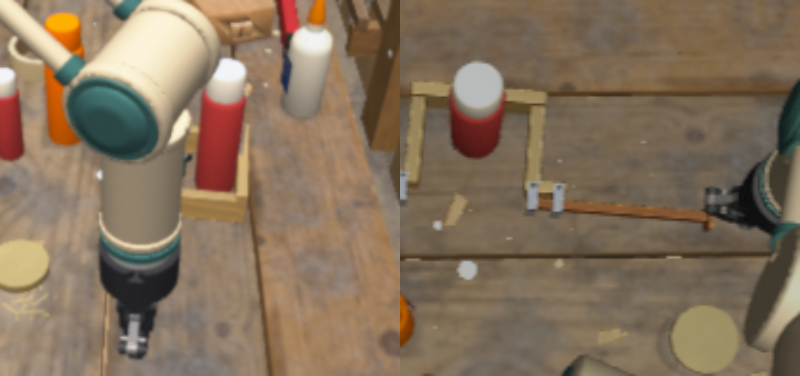

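The can stands upright against the back board, with its cap at (478,90) in the top view. The shut fingers are down just right of the push plate, which is at (712,222). Now pushing the bar along the stall's +y.

Emit:
jog_arm(deltas=[0, 0, 0, 0.5, 6, 0, 0, 0, 0, 0, 1, 12, 0, 0, 0, 0, 0, 1.5, 18, 0, 0, 0, 0, 0, 2, 25, 0, 0, 0, 0, 0, 2.7, 32, 0, 0, 0, 0, 0, 3.4, 40, 0, 0, 0, 0, 0, 4, 48, 0, 0, 0, 0, 0, 4.7, 56, 0, 0, 0, 0, 0, 5.4, 64, 0, 0, 0, 0, 0, 6, 72, 0, 0, 0, 0, 0, 6.7, 80, 0, 0, 0, 0, 0, 7.4, 88, 0, 0, 0, 0, 0, 8, 96, 0, 0, 0, 0, 0, 8.7, 104, 0, 0, 0, 0, 0, 9.4, 112, 0, 0, 0, 0, 0, 10, 120, 0, 0, 0, 0, 0, 10.7, 128, 0, 0, 0, 0, 0, 11.3, 135, 0, 0, 0, 0, 0, 11.8, 141, 0, 0, 0, 0, 0, 12.2, 145, 0, 0])

```text
clock: 19.55
position: [0.6121, -0.0417, 0.0273]
ee_rot: [0.001, 0.999, -0.041, 0.003]
contact_force: [-0.1, -2.3, 0.1]
width: 0.0
gripper_force: 0.8
```

Emit:
jog_arm(deltas=[0, 0, 0, 0.3, 3, 0, 0, 0, 0, 0, 0.5, 6, 0, 0, 0, 0, 0, 0.8, 9, 0, 0, 0, 0, 0, 0.9, 11, 0, 0, 0, 0, 0, 0.9, 11, 0, 0])

```text
clock: 20.05
position: [0.6128, -0.031, 0.0273]
ee_rot: [0.001, 0.999, -0.041, 0.002]
contact_force: [-0.2, 0.0, 0.1]
width: 0.0
gripper_force: 0.2
```

Emit:
jog_arm(deltas=[0, 0, 0, 0.1, 1.5, 0, 0, 0, 0, 0, 0.3, 3, 0, 0, 0, 0, 0, 0.3, 4, 0, 0])

```text
clock: 20.35
position: [0.6131, -0.0277, 0.0273]
ee_rot: [0.001, 0.999, -0.041, 0.002]
contact_force: [-1.0, -4.7, 0.8]
width: -0.0002
gripper_force: 2.3
```

Emit:
jog_arm(deltas=[0, 0, 0, 0.1, 1.5, 0, 0, 0, 0, 0, 0.2, 3, 0, 0, 0, 0, 0, 0.2, 3, 0, 0])

```text
clock: 20.65
position: [0.6131, -0.0274, 0.0274]
ee_rot: [0.004, 0.999, -0.04, 0.002]
contact_force: [-1.7, -10.7, -0.3]
width: -0.0002
gripper_force: 5.5
```

The bar is at its stop: the force is 10.7 N and the arm no longer advances, at the predicted place. Retreating.

Emit:
jog_arm(deltas=[0, 0, 0, -0.4, -5, 0, 0, 0, 0, 0, -1, -12, 0, 0, 0, 0, 0, -2, -25, 0, 0, 0, 0, 0, -4, -45, 0, 0, 0, 0, 0, -5, -60, 10, 0, 0, 0, 0, -5, -65, 30, 0, 0, 0, 0, -5, -70, 60, 0, 0, 0, 0, -5, -75, 95, 0, 0, 0, 0, -5, -90, 130, 0, 0, 0, 0, -5, -110, 165, 0, 0, 0, 0, -5, -130, 200, 0, 0, 0, 0, -5, -150, 220, 0, 0, 0, 0, -5, -150, 220, 0, 0, 0, 0, -5, -150, 220, 0])

```text
clock: 22.05
position: [0.6081, -0.1744, 0.2474]
ee_rot: [0.0, 0.999, -0.042, 0.003]
contact_force: [-0.1, -0.3, -0.9]
width: -0.0001
gripper_force: 0.0
```

Run:
```python
from h import *
a=imaging.get_image("side")[90:290,190:400]; b=imaging.get_image("top")[80:270,130:370]
cv2.imwrite("pics/m7.png",np.hstack([cv2.resize(a,(395,376)),cv2.resize(b,(405,376))]))
```

```text
(no output)
```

View pics/m7.png

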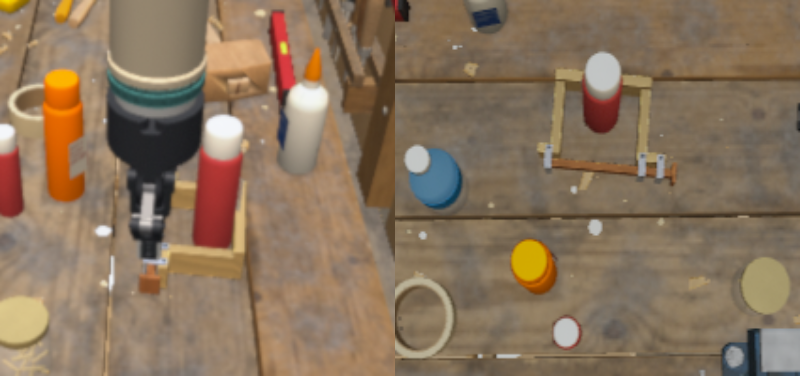

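The can stands upright against the back board at (602,90), the bar lies fully across the mouth from (548,160) to (673,174), and the bystanders have not moved. Handing in.

```bash
python3 -c "
from rig import manip
print(manip.sign_off())"
```

```text
the job is handed in; nothing more can be done
None
```

The spray can stands upright against the stall's back board with the keeper bar pushed fully across the mouth; the bystanders are where they were, and the job is handed in at about 22 s on the robot's clock.

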